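# Clamp the bracket square with twin screws

### The arm

A 7-joint arm with a two-finger parallel gripper is mounted at the origin on a cart in front of the work surface, level with it; the furniture and walls round the work are solid. World frame = base frame: x ahead of the robot, y to its left, z up, the work surface at z = 0. Lengths are in m, angles in rad, forces in N, time in s.
With the tool pointing down it reaches from about 0.4 to 0.85 m from the base axis. Payload 10.4 kg.
Tool frame: the origin (TCP) lies midway between the tips of the shut fingers; the grasp point (between the pads) lies 19 mm behind it (r.grasp_offset is the distance from the TCP to the grasp point, in m); z points along the fingers, y is the line along which they close (so a half turn about z gives the same grasp; the last joint's range is limited). The gripper opens to 87 mm and grips with 3 to 60 N. Pads are 19 mm wide; open, the fingers measure 117 mm over their backs; the gripper's body (75 mm by 190 mm) begins 51 mm behind the grasp point.
Start: joints at [1.244, 0.332, -0.065, 1.46, 0.022, 1.35, -0.088], TCP at [0.187, -0.596, 0.223] pointing down, gripper open.
Joint ranges: [-2.6, 2.6], [-0.5, 2.12], [-1.47, 1.34], [0.16, 2.42], [-1.27, 4.41], [0.06, 2.06], [-2.6, 2.6]. Speed limits (rad/s): [2.22, 2.22, 2.79, 2.79, 3.14, 3.14, 3.14].

### API

Orientations are given as a unit quaternion [x, y, z, w].
In Python, from bench import r gives the robot as it stands.
- The arm moves only by the tool drive_tool, never from a script. Its argument "moves" is a list that holds one entry, the list of rows, each a list of 7 numbers: the shift along the tool's x, y, z in m, then the turn, a rotation vector about the tool's x, y, z in rad, then the opening, from 0 (shut) to 1 (fully open). In form: [[[tx, ty, tz, ax, ay, az, jaw], ...]]. A call has 1 to 10 rows; each row shifts and turns the commanded pose from where the row before left it, along the tool's axes as they then stand; what a row does not reach is not made up. A row lasts 1/10 s, in which the tool goes at most 50 mm and 8.59 degrees, less where a joint would pass 70% of its speed; a pose out of reach is approached as far as the arm can. A call is refused whole if a number of a shift passes 0.05 or a number of a turn 0.15, either way. A call with a gripper value outside its range is refused whole. The fingers move at their own pace and stop on an object; "squeeze" is the grip in N (left out, the last holds). Time passes only in rows, so rows that do not move let the fingers close. It gives the time, the measured TCP pose, the force, the opening and the grip force at its end, in the units of the state.
- r.read_state(): the state, without advancing time (a new reading comes with each control period).
- r.camera(name): name is "scene" or "side" or "wrist"; returns the picture (420x560x3 uint8, red, green, blue); there is no depth.
- r.camera_info(name): a dict with "mtx" (3x3 intrinsics, pixels), "rvec" (rotation vector, rad) and "tvec" (3), from world to camera coordinates, as OpenCV has them; the wrist camera has in their place "T_tool_cam" (4x4, takes a point from camera to tool coordinates, whose origin is the TCP and whose axes are the flange's). Camera axes: x right, y down, z forward; pixel columns grow to the right and rows downward; lengths in m; the calibration is good to about 2 mm. A picture is of the moment at which its call begins: read the wrist's pose just before it. camera_info takes no time and is no camera call.
- r.close_job(): hands the job in; it is judged then, once.
Trained networks look in the newest picture that a camera, given by its name, has taken for a name from the list of things; names that differ only in an ending like _2 or _b are one class to them, and where a whole thing is asked for, a point or a joint stands for the part that bears it (a point fixed in the world has none). Each returns a list of dicts, best first, with "conf" (0 to 1); they miss things now and then, are a little off and sometimes report something else, mostly with a low value. They report only what shows in the picture. A call takes as long as a camera call. They do not tell look-alikes from the thing itself.
- r.find_in(camera, query): "bbox" ([left, top, right, bottom] in pixels, round what is visible of it).
- r.place_of(camera, query): "at" ([column, row] in pixels: a listed point, or the origin of a listed thing).
The state is a dict: "time": time; "joint_positions": joint angles; "joint_vel": joint speeds; "joint_torque": joint torques, N m; "ee_pos": TCP position; "eef_rot": TCP orientation; "ft_force": force on the tool from outside, world axes, zero at the start; "torque": the same for the moment, N m; "width": finger opening in m; "grip_force": force on a finger pad.
Only numpy, scipy, OpenCV 4.12 (cv2) and the standard library are available. Lean on these libraries where they do the work, as an engineer would, in place of code of your own. Each camera call takes 0.05 s, during which the arm holds its last target. There are 200 camera calls.

### The job

Push the angle bracket all the way back against the stop of the twin-screw clamp, then clamp it by turning the two T-knobs clockwise by turns, a little at a time, so that the pressure bar comes down level and never leans more than about two degrees. Nip both knobs up until both feet of the bar hold the bracket firmly, snug but not overtightened, then let go; leave the other things where they are.

Things in the scene. Friction and masses are not known exactly. Their poses are not given: they have to be found in the camera images.
- clamp: twin-screw clamp bolted to the table: dark steel bed 120 x 226 mm, 16 mm high. Origin at table level midway between its two upright studs (13 mm thick, y = +78 and -78 mm); +x points to its back stop, +y to the left stud seen from the robot. The stop's front face is at x = +40 mm, 14 mm high over the bed; low rails at y = +-67 mm guide the bracket's sides
- bracket: loose steel angle bracket, 0.5 to 0.8 kg, on the bed. Foot plate 105 x 130 x 12 mm (x -65 to +40 mm); upright flange at its front edge (x -65 to -55 mm), 130 mm wide, 46 mm high. Origin on its underside, axes as the clamp's; home against the stop it is at x = 0, z = 16 mm of the clamp; starts 15 to 28 mm short. Push low on the flange's face; it slides with 2 to 10 N, then meets the stop
- knob_l_grip (a point): left T-knob (y = +78 mm of the clamp): black bar grip 54 mm long, 14 mm wide, 30 mm high, on a round neck on the pressure bar. This point is on its turning axis, 18 mm above the lower edge of the bar grip, 12 mm below its top, 34 mm above the pressure bar's top. Its x axis runs along the bar grip, z up. It sinks with its end of the bar
- knob_r_grip (a point): right T-knob (y = -78 mm of the clamp), otherwise as the left one
- knob_l (a joint): angle of the left knob, rad; grows clockwise seen from above and lowers its end of the pressure bar 4.0 mm a radian. Starts at 0 to 0.7, range -0.2 to 5.8. Turning it free takes 0.20 N m; each newton on its screw adds 0.004 N m (25 N: 0.30 N m in all). Stays where it is left up to 50 N. A knob lowers its own foot by 5/6 of this, the other foot by 1/6, and shares their loads likewise
- knob_r (a joint): the same of the right knob
- bar_mid (a point): middle of the underside of the pressure bar (aluminium, 32 x 196 x 18 mm, along y over the bracket); z axis square to the bar. 55 mm above the table with both knobs at 0. Its lean is the height difference of the knobs over 156 mm; beyond 0.045 rad it would jam, so the knob angles must stay within 1.7 rad of each other
- foot_l: left foot of the pressure bar: origin on the bar's underside at y = +52 mm, axes as the bar's. Its rubber tip, 18 mm across, hangs 16 to 19 mm below this point: each stem was set by hand, so the two lengths differ and are not measured. It springs in 1 mm for 20 N: from first touch to 25 N its knob turns 0.3 to 0.6 rad. Snug is 15 to 42 N on each foot, best 25 N. Bracket plate's top: 28 mm over the table
- foot_r: right foot of the pressure bar, at y = -52 mm, otherwise as the left one
- oil_filter: white oil filter standing to the right of the clamp's front, 67 mm thick, 91 mm high, origin under its middle; bystander, leave it alone
- bearing_0: ball bearing, 52 mm across, 16 mm high, lying left of the clamp, origin under its middle; bystander, leave it alone
- wrench_13: small wrench, 176 x 27 x 7 mm, lying in front of the clamp, origin under its middle; bystander, leave it alone
- torch: black torch, 127 x 35 mm, lying at the left, origin under its middle; bystander, leave it alone
There are look-alikes about, which are no part of the job. Of the things that look like the bracket, the larger one is meant.

How it is judged:
By the outcome, as a careful person would: the job done as asked, in the order asked, and still so for the second after the job is handed in, with the robot touching nothing.
It also fails if it takes over 72 s, if anything falls off the work surface, if the arm or the gripper's body presses on something with over 40 N, if the wrist force passes 120 N, or if a joint passes its speed limit or range.

## Working session

There is one attempt and no reset: what is moved stays moved. The work goes in short steps, Python scripts to look and compute and a tool call to move; the robot and the scene stay as the last step left them, time stands still between calls to the robot, and variables do not carry over. Pictures are saved under pics/ and viewed, at most 10 in all, crops included, and the job is handed in when it is done.

Besides the shell and the picture viewer there is one more tool, called after "Emit:" as name(argument=value, ...), one argument or row to a line, values as JSON. drive_tool: Moves the arm, as the interface text tells. Its arguments: {"type":"object","properties":{"moves":{"type":"array"},"squeeze":{"type":"number"}},"required":["moves"]}

```bash
mkdir -p pics; ls; cat > h.py <<'E'
from bench import r
import numpy as np, cv2
from scipy.spatial.transform import Rotation as R
def cam(n,st=None):
    i=r.camera_info(n)
    K=np.array(i["mtx"])
    if n=="wrist":
        st=st or r.read_state()
        T=np.eye(4);T[:3,:3]=R.from_quat(st["eef_rot"]).as_matrix();T[:3,3]=st["ee_pos"]
        M=np.linalg.inv(T@np.array(i["T_tool_cam"]))
    else:
        M=np.eye(4);M[:3,:3]=R.from_rotvec(np.ravel(i["rvec"])).as_matrix();M[:3,3]=np.ravel(i["tvec"])
    return K,M
def at_z(KM,px,z):
    K,M=KM
    d=M[:3,:3].T@np.linalg.inv(K)@np.array([px[0],px[1],1.]);c=-M[:3,:3].T@M[:3,3]
    return c+d*(z-c[2])/d[2]
def proj(KM,p):
    K,M=KM
    q=K@(M[:3,:3]@np.asarray(p)+M[:3,3]);return q[:2]/q[2]
def tri(obs):
    A=[]
    for (K,M),px in obs:
        P=K@M[:3];A+= [px[0]*P[2]-P[0],px[1]*P[2]-P[1]]
    v=np.linalg.svd(np.array(A))[2][-1];return v[:3]/v[3]
def snap(n,f):
    im=r.camera(n);cv2.imwrite("pics/"+f,im[:,:,::-1]);return im
E
python3 - <<'E'
from h import *
np.set_printoptions(precision=3,suppress=True)
ims=[]
for n in("scene","side"):
    ims.append(snap(n,n+"0.png"))
    KM=cam(n); print(n,-KM[1][:3,:3].T@KM[1][:3,3])
    for q in("clamp","bracket","knob_l_grip","knob_r_grip","bar_mid","foot_l","foot_r","oil_filter"):
        print(q,[(np.round(d["at"]).astype(int).tolist(),round(d["conf"],2)) for d in r.place_of(n,q)][:5])
print(r.read_state())
E
```

```text
pics
scene [-0.537  0.613  0.653]
clamp [([282, 222], 0.8), ([284, 205], 0.53)]
bracket [([291, 217], 0.8), ([258, 200], 0.75)]
knob_l_grip [([260, 197], 0.51)]
knob_r_grip [([302, 183], 0.7), ([160, 290], 0.49)]
bar_mid [([283, 207], 0.66), ([354, 215], 0.66), ([301, 182], 0.59)]
foot_l [([293, 200], 0.38)]
foot_r [([293, 200], 0.38)]
oil_filter [([352, 212], 0.96), ([303, 184], 0.54)]
side [0.102 0.813 0.557]
clamp [([257, 213], 0.57)]
bracket [([260, 212], 0.98), ([349, 186], 0.87), ([246, 193], 0.45)]
knob_l_grip [([246, 192], 0.64)]
knob_r_grip [([260, 173], 0.57)]
bar_mid [([256, 199], 0.72)]
foot_l []
foot_r []
oil_filter [([304, 190], 0.62), ([250, 242], 0.56)]
{'time': 0.9, 'joint_positions': array([ 1.244,  0.332, -0.065,  1.46 ,  0.022,  1.35 , -0.088]), 'joint_vel': array([ 0.001, -0.   ,  0.001, -0.001, -0.001,  0.002,  0.   ]), 'joint_torque': array([ -0.   , -62.303,   0.024, -39.012,  -0.061,   0.031,   0.   ]), 'ee_pos': array([ 0.187, -0.596,  0.223]), 'eef_rot': array([0.988, 0.151, 0.   , 0.   ]), 'ft_force': array([-0.032, -0.365, -0.92 ]), 'torque': array([ 0.023, -0.019,  0.007]), 'grip_force': 0.0, 'width': 0.0870993910521098}
```

View pics/scene0.png

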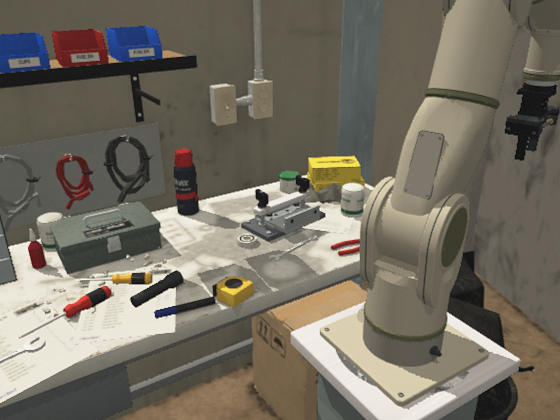

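View pics/side0.png

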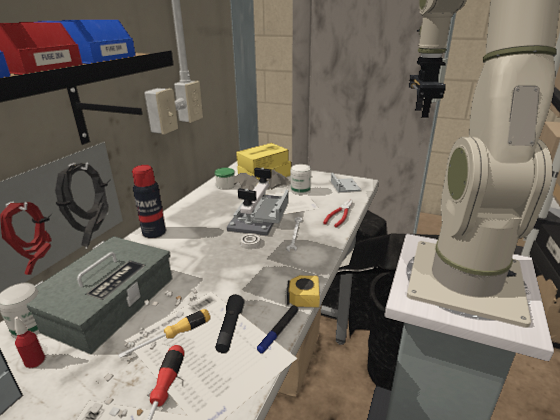

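Scene picture: the clamp with its pressure bar is at about (283,215), the knobs at (262,198) and (303,184), and the filter at (352,200). Side picture: the clamp is at (257,212) and the knobs at (246,196) and (262,174). The bracket could be mistaken for the smaller loose one at side (349,186). I take the larger one, in the clamp at side (260,212).

```bash
python3 - <<'E'
from h import *
np.set_printoptions(precision=4,suppress=True)
S,D=cam("scene"),cam("side")
for q,a,b,z in[("kl",(260,197),(246,192),.098),("kr",(302,183),(260,173),.098),("mid",(283,207),(256,199),.055),("clamp",(282,222),(257,213),0),("brk",(291,217),(260,212),.016)]:
    print(q,tri([(S,a),(D,b)]),at_z(S,a,z),at_z(D,b,z))
im=cv2.imread("pics/side0.png")[150:250,210:310]; a=cv2.resize(im,(500,500),interpolation=cv2.INTER_CUBIC)
im=cv2.imread("pics/scene0.png")[160:250,230:330]; b=cv2.resize(im,(300,270))
cv2.imwrite("pics/crop1.png",np.hstack([a,cv2.copyMakeBorder(b,0,230,0,0,cv2.BORDER_CONSTANT)]))
E
```

```text
kl [ 0.5587 -0.0117  0.1083] [ 0.5717 -0.0184  0.098 ] [ 0.5768 -0.0437  0.098 ]
kr [ 0.5974 -0.1763  0.0977] [ 0.5932 -0.1731  0.098 ] [ 0.6005 -0.182   0.098 ]
mid [ 0.5724 -0.094   0.0506] [ 0.5607 -0.0862  0.055 ] [ 0.5717 -0.0922  0.055 ]
clamp [ 0.5677 -0.0875  0.007 ] [ 0.5754 -0.0918  0.    ] [ 0.5778 -0.1066  0.    ]
brk [ 0.5758 -0.1225  0.0036] [ 0.5614 -0.1139  0.016 ] [ 0.5586 -0.0891  0.016 ]
```

View pics/crop1.png

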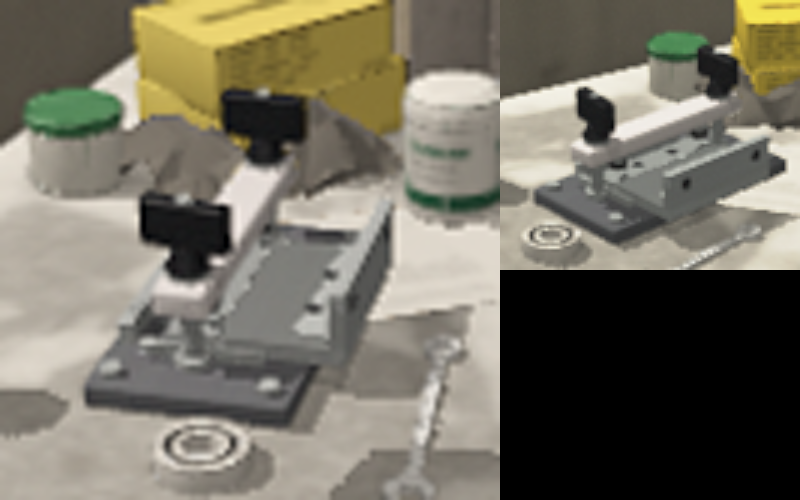

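The crop shows the bracket on the clamp bed, its flange facing the robot and short of the stop. The knobs stand on the pale pressure bar, and the wrench and bearing lie clear in front and to the left. I am moving over the clamp for a close wrist look.

Emit:
drive_tool(
  moves=[
    [[0.03, -0.026, -0.002, 0, 0, 0, 0], [0.03, -0.026, -0.002, 0, 0, 0, 0], [0.03, -0.026, -0.002, 0, 0, 0, 0], [0.03, -0.026, -0.002, 0, 0, 0, 0], [0.03, -0.026, -0.002, 0, 0, 0, 0], [0.03, -0.026, -0.002, 0, 0, 0, 0], [0.03, -0.026, -0.002, 0, 0, 0, 0], [0.03, -0.026, -0.002, 0, 0, 0, 0], [0.03, -0.026, -0.002, 0, 0, 0, 0], [0.03, -0.026, -0.002, 0, 0, 0, 0]],
  ],
)

```text
time: 1.9
ee_pos: [0.3961, -0.2571, 0.2429]
eef_rot: [0.988, 0.151, 0.0, 0.0]
ft_force: [0.5, 0.2, 0.1]
width: 0.0148
grip_force: 0.0
```

Emit:
drive_tool(
  moves=[
    [[0.03, -0.025, -0.005, 0, 0, 0.1, 0], [0.03, -0.025, -0.005, 0, 0, 0, 0], [0.03, -0.025, -0.005, 0, 0, 0, 0], [0.03, -0.025, -0.005, 0, 0, 0, 0], [0.02, -0.02, -0.005, 0, 0, 0, 0], [0, 0, 0, 0, 0, 0, 0], [0, 0, 0, 0, 0, 0, 0]],
  ],
)

```text
time: 2.6
ee_pos: [0.5052, -0.1102, 0.2675]
eef_rot: [0.995, 0.102, -0.0, 0.0]
ft_force: [0.8, -0.0, -0.2]
width: 0.0008
grip_force: 0.0
```

```bash
cat > look.py <<'E'
from h import *
import sys
np.set_printoptions(precision=4,suppress=True)
st=r.read_state();snap("wrist",sys.argv[1]);W=cam("wrist",st)
print(st["time"],st["ee_pos"],st["eef_rot"],st["ft_force"],st["torque"],st["joint_positions"])
Z=dict(knob_l_grip=.106,knob_r_grip=.106,bar_mid=.054,clamp=0,bracket=.016,oil_filter=0,foot_l=.054,foot_r=.054,wrench_13=0)
for q in sys.argv[2:]:
    for d in r.place_of("wrist",q)[:2]: print(q,np.round(d["at"]),round(d["conf"],2),at_z(W,d["at"],Z[q])[:2])
E
python3 look.py w1.png knob_l_grip knob_r_grip bar_mid clamp bracket oil_filter; python3 -c "
from h import *;print(r.camera_info('wrist'))"
```

```text
2.6 [ 0.5052 -0.1102  0.2675] [ 0.9948  0.1023 -0.      0.0001] [ 0.8125 -0.0097 -0.2153] [-0.0151  0.0272  0.0377] [ 0.6462  0.1098 -0.5572  1.6487  0.059   1.3999 -1.2841]
knob_l_grip [201. 122.] 0.89 [ 0.5636 -0.0215]
knob_r_grip [352. 126.] 0.72 [ 0.5906 -0.1724]
bar_mid [279. 124.] 0.95 [ 0.5778 -0.0995]
clamp [277. 127.] 0.74 [ 0.5737 -0.0985]
bracket [440. 295.] 0.91 [ 0.3841 -0.3895]
bracket [273. 140.] 0.71 [ 0.5568 -0.0964]
oil_filter [411. 199.] 0.73 [ 0.5145 -0.3075]
{'mtx': array([[308.43967712,   0.        , 275.35924979],
       [  0.        , 308.43967712, 209.66303895],
       [  0.        ,   0.        ,   1.        ]]), 'T_tool_cam': array([[-3.05638906e-04, -9.63817015e-01, -2.66564565e-01,
         7.25282974e-02],
       [ 9.99999752e-01, -4.63807512e-04,  5.30403366e-04,
        -4.73080641e-05],
       [-6.34846436e-04, -2.66564337e-01,  9.63816918e-01,
        -1.63114583e-01],
       [ 0.00000000e+00,  0.00000000e+00,  0.00000000e+00,
         1.00000000e+00]])}
```

View pics/w1.png

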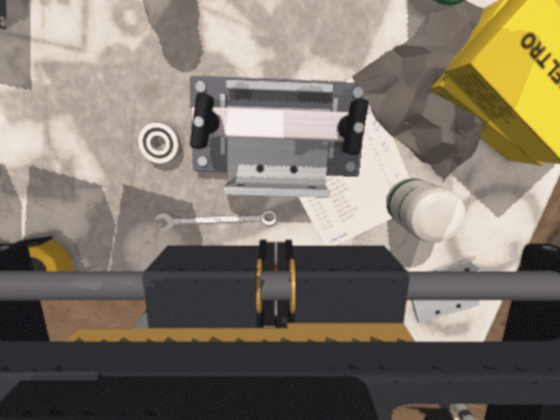

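The wrist picture shows the clamp squared to the tool. The knobs are at (203,122) and (353,126), both bars running roughly fore-and-aft, and the flange edge is at row 193. The wrench is at row 218, the filter at (425,210) and the small look-alike bracket at (445,290). Next I go down behind the flange with the fingers shut.

Emit:
drive_tool(
  moves=[
    [[-0.021, 0, 0.01, 0, 0, 0.03, 0], [-0.021, 0, 0.025, 0, 0, 0, 0], [0, 0, 0.045, 0, 0, 0, 0], [0, 0, 0.045, 0, 0, 0, 0], [0, 0, 0.045, 0, 0, 0, 0], [0, 0, 0.04, 0, 0, 0, 0], [0, 0, 0.025, 0, 0, 0, 0], [0, 0, 0.01, 0, 0, 0, 0], [0.005, 0, 0, 0, 0, 0, 0]],
  ],
)

```text
time: 3.85
ee_pos: [0.4679, -0.1176, 0.0218]
eef_rot: [0.996, 0.086, -0.001, -0.0]
ft_force: [-0.7, 0.9, 1.4]
width: 0.0005
grip_force: 0.0
```

```bash
python3 - <<'E'
from h import *
np.set_printoptions(precision=4,suppress=True)
s=r.read_state();print(s["ee_pos"],R.from_quat(s["eef_rot"]).as_matrix(),s["ft_force"],s["torque"],s["joint_positions"])
C=np.array([.5775,-.098]);ex=np.array([.985,.174]);ey=np.array([-.174,.985])
d=np.array(s["ee_pos"])[:2]-C;print(d@ex,d@ey)
E
```

```text
[ 0.4679 -0.1176  0.0218] [[ 0.985   0.1723 -0.0021]
 [ 0.1723 -0.985   0.0004]
 [-0.002  -0.0008 -1.    ]] [-0.6847  0.9192  1.3585] [ 0.029   0.0113 -0.0233] [ 0.628   0.2939 -0.5253  2.0097  0.1883  0.8868 -1.3963]
-0.11138329805981358 -0.00027345347559451646
```

Emit:
drive_tool(
  moves=[
    [[0.005, 0, 0, 0, 0, 0, 0], [0.005, 0, 0, 0, 0, 0, 0], [0.005, 0, 0, 0, 0, 0, 0], [0.004, 0, 0, 0, 0, 0, 0], [0.004, 0, 0, 0, 0, 0, 0], [0.003, 0, 0, 0, 0, 0, 0]],
  ],
)

```text
time: 4.45
ee_pos: [0.4941, -0.1133, 0.0229]
eef_rot: [0.996, 0.087, -0.001, 0.0]
ft_force: [-6.5, -1.0, 5.2]
width: 0.0007
grip_force: 3.3
```

Emit:
drive_tool(
  moves=[
    [[0.002, 0, 0, 0, 0, 0, 0], [0.002, 0, 0, 0, 0, 0, 0], [0.002, 0, 0, 0, 0, 0, 0], [0.002, 0, 0, 0, 0, 0, 0]],
  ],
)

```text
time: 4.85
ee_pos: [0.5018, -0.112, 0.0229]
eef_rot: [0.996, 0.087, -0.001, 0.0]
ft_force: [-5.1, -2.2, 5.1]
width: 0.0007
grip_force: 3.1
```

Emit:
drive_tool(
  moves=[
    [[0.002, 0, 0, 0, 0, 0, 0], [0.002, 0, 0, 0, 0, 0, 0]],
  ],
)

```text
time: 5.05
ee_pos: [0.5023, -0.1119, 0.0222]
eef_rot: [0.996, 0.086, -0.004, 0.0]
ft_force: [-28.1, -2.1, 18.9]
width: 0.0006
grip_force: 13.6
```

The bracket met the stop with a firm 28 N at the expected place. I back off, go up over the left knob and look.

Emit:
drive_tool(
  moves=[
    [[-0.006, 0, 0, 0, 0, 0, 0], [-0.015, 0, -0.01, 0, 0, 0, 0], [0, 0, -0.04, 0, 0, 0, 0], [0, 0, -0.045, 0, 0, 0, 0.4], [0, 0, -0.045, 0, 0, 0, 0.6], [0.01, -0.02, -0.04, 0, 0, 0, 0.6], [0.01, -0.02, -0.03, 0, 0, 0, 0.6], [0.01, -0.02, 0, 0, 0, 0, 0.6], [0.01, -0.018, 0, 0, 0, 0, 0.6], [0, 0, 0, 0, 0, 0, 0.6]],
  ],
)

```text
time: 6.05
ee_pos: [0.5124, -0.0275, 0.2335]
eef_rot: [0.996, 0.089, 0.001, -0.0]
ft_force: [-0.3, -0.4, 0.0]
width: 0.0472
grip_force: 0.0
```

```bash
python3 look.py w2.png knob_l_grip knob_r_grip bar_mid bracket clamp
```

```text
6.05 [ 0.5124 -0.0275  0.2335] [ 0.996   0.089   0.0012 -0.0003] [-0.2992 -0.3927  0.0254] [ 0.0318  0.0389 -0.0042] [ 0.5537  0.1242 -0.6314  1.7105  0.0748  1.3289 -1.4843]
knob_l_grip [279. 146.] 0.93 [ 0.566  -0.0211]
knob_r_grip [448. 148.] 0.67 [ 0.5915 -0.1758]
bar_mid [350. 145.] 0.94 [ 0.5773 -0.0988]
bracket [338. 144.] 0.75 [ 0.5749 -0.0935]
bracket [511. 320.] 0.75 [ 0.3802 -0.3906]
clamp [340. 142.] 0.98 [ 0.5777 -0.0978]
```

View pics/w2.png

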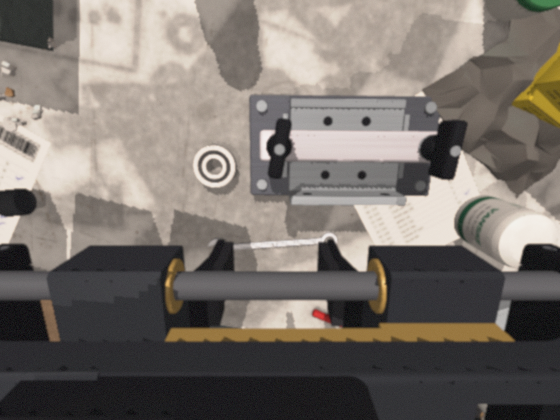

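The bracket sits home against the stop, with its back edge near row 108. Both knob bars, at (279,148) and (452,150), are about 0.2 rad clockwise of the tool. The poses agree, so I go down on the left knob and close.

Emit:
drive_tool(
  moves=[
    [[0.027, 0.003, 0.03, 0, 0, 0, 0.45], [0.026, 0, 0.03, 0, 0, 0, 0.45], [0, 0, 0.03, 0, 0, 0.1, 0.45], [0, 0, 0.03, 0, 0, 0.1, 0.45], [0, 0, 0.02, 0, 0, 0, 0.4], [0, 0, 0.007, 0, 0, 0, 0.4], [0, 0, 0, 0, 0, 0, 0.0], [0, 0, 0, 0, 0, 0, 0.0], [0, 0, 0, 0, 0, 0, 0.0], [0, 0, 0, 0, 0, 0, 0.0]],
  ],
  squeeze=25,
)

```text
time: 7.35
ee_pos: [0.565, -0.0217, 0.0868]
eef_rot: [1.0, -0.012, 0.001, -0.001]
ft_force: [0.6, 8.9, -1.6]
width: 0.0151
grip_force: 23.4
```

```bash
cat > s.py <<'E'
from h import *
np.set_printoptions(precision=4,suppress=True)
s=r.read_state();m=R.from_quat(s["eef_rot"]).as_matrix()
print(round(s["time"],2),s["ee_pos"],"yaw",round(np.arctan2(m[1,0],m[0,0]),3),"F",s["ft_force"],"T",s["torque"],"q7",s["joint_positions"][6],"w",s["width"],s["grip_force"])
E
python3 s.py
```

```text
7.35 [ 0.565  -0.0217  0.0868] yaw -0.024 F [ 0.5825  8.8724 -1.6359] T [ 2.0376 -0.1995 -0.0282] q7 -1.8065950053336688 w 0.015112889581540922 23.366592569364002
```

Emit:
drive_tool(
  moves=[
    [[0, -0.001, 0, 0, 0, 0, 0], [0, 0, 0.0005, 0, 0, 0.12, 0], [0, 0, 0.0005, 0, 0, 0.12, 0], [0, 0, 0.0005, 0, 0, 0.12, 0], [0, 0, 0.0005, 0, 0, 0.12, 0]],
  ],
)

```text
time: 7.85
ee_pos: [0.5649, -0.0219, 0.085]
eef_rot: [0.968, -0.252, 0.001, -0.001]
ft_force: [-0.5, 4.7, 1.1]
width: 0.0155
grip_force: 24.0
```

```bash
python3 s.py
```

```text
7.85 [ 0.5649 -0.0219  0.085 ] yaw -0.509 F [-0.4701  4.7329  1.1183] T [1.0635 0.2125 0.1489] q7 -2.267968610418621 w 0.015534784817994475 23.95435189779164
```

Emit:
drive_tool(
  moves=[
    [[0, 0, 0.0005, 0, 0, 0.12, 0], [0, 0, 0.0005, 0, 0, 0.12, 0], [0, 0, 0, 0, 0, 0, 0]],
  ],
)

```text
time: 8.15
ee_pos: [0.5649, -0.0222, 0.0839]
eef_rot: [0.931, -0.365, 0.001, -0.001]
ft_force: [-2.1, 5.2, 4.2]
width: 0.0153
grip_force: 24.2
```

```bash
python3 s.py
```

```text
8.15 [ 0.5649 -0.0222  0.0839] yaw -0.747 F [-2.0641  5.2014  4.1635] T [1.2797 0.2942 0.0996] q7 -2.493356342519873 w 0.015328052434760785 24.242263918895333
```

Emit:
drive_tool(
  moves=[
    [[0, 0, 0, 0, 0, 0, 0.45], [0, 0, 0, 0, 0, 0, 0.45], [0, 0, 0, 0, 0, 0, 0.45], [0, 0, -0.03, 0, 0, 0, 0.45], [0, 0, -0.03, 0, 0, -0.149, 0.45], [0, 0, -0.02, 0, 0, -0.149, 0.45], [0, 0, 0, 0, 0, -0.149, 0.45], [0, 0, 0, 0, 0, -0.149, 0.45], [0, 0, 0, 0, 0, -0.149, 0.45], [0, 0, 0, 0, 0, 0, 0.45]],
  ],
)

```text
time: 9.15
ee_pos: [0.5642, -0.0243, 0.1625]
eef_rot: [1.0, 0.001, -0.0, 0.0]
ft_force: [0.3, -0.1, 0.2]
width: 0.0392
grip_force: 0.0
```

```bash
python3 s.py
```

```text
9.15 [ 0.5642 -0.0243  0.1625] yaw 0.001 F [ 0.2597 -0.064   0.1915] T [ 0.0058  0.0222 -0.0341] q7 -1.734614668514081 w 0.03921057875539708 0.0
```

Emit:
drive_tool(
  moves=[
    [[0.006, 0.038, 0, 0, 0, 0, 0.45], [0.007, 0.038, 0, 0, 0, 0, 0.45], [0.007, 0.038, 0, 0, 0, 0, 0.45], [0.007, 0.037, 0, 0, 0, 0, 0.45], [0, 0, 0, 0, 0, -0.149, 0.45], [0, 0, 0, 0, 0, -0.149, 0.45], [0, 0, 0, 0, 0, -0.149, 0.45], [0, 0, 0, 0, 0, -0.149, 0.45], [0, 0, 0, 0, 0, -0.149, 0.45], [0, 0, 0, 0, 0, -0.149, 0.45]],
  ],
)

```text
time: 10.15
ee_pos: [0.5908, -0.1751, 0.1624]
eef_rot: [0.902, 0.432, -0.0, 0.0]
ft_force: [-0.7, -0.1, 0.2]
width: 0.039
grip_force: 0.0
```

Emit:
drive_tool(
  moves=[
    [[0, 0, 0, 0, 0, -0.149, 0.45], [0, 0, 0, 0, 0, -0.149, 0.45], [0, 0, 0, 0, 0, -0.149, 0.45], [0, 0, 0, 0, 0, -0.149, 0.45], [0, 0, 0, 0, 0, -0.149, 0.45], [0, 0, 0, 0, 0, -0.149, 0.45], [0, 0, 0, 0, 0, -0.149, 0.45], [0, 0, 0, 0, 0, -0.149, 0.45], [0, 0, 0, 0, 0, -0.149, 0.45], [0, 0, 0, 0, 0, -0.149, 0.45]],
  ],
)

```text
time: 11.15
ee_pos: [0.5909, -0.1751, 0.1624]
eef_rot: [0.37, 0.929, -0.0, -0.0]
ft_force: [-0.1, -0.7, 0.2]
width: 0.0393
grip_force: 0.0
```

Emit:
drive_tool(
  moves=[
    [[0, 0, 0, 0, 0, -0.149, 0.45], [0, 0, 0, 0, 0, -0.149, 0.45], [0, 0, 0, 0, 0, -0.149, 0.45], [0, 0, 0, 0, 0, -0.149, 0.45], [0, 0, 0, 0, 0, -0.149, 0.45], [0, 0, 0, 0, 0, 0, 0.45]],
  ],
)

```text
time: 11.75
ee_pos: [0.5908, -0.1752, 0.1622]
eef_rot: [0.008, 1.0, 0.0, -0.0]
ft_force: [-0.7, 0.0, 0.1]
width: 0.0392
grip_force: 0.0
```

```bash
python3 s.py
```

```text
11.75 [ 0.5908 -0.1752  0.1622] yaw 3.126 F [-0.7081  0.0135  0.1122] T [ 0.0928 -0.0967 -0.0123] q7 1.4411657204518296 w 0.03916991080723695 0.0
```

Emit:
drive_tool(
  moves=[
    [[0, 0, 0.035, 0, 0, 0, 0.4], [0, 0, 0.03, 0, 0, 0, 0.4], [0, 0, 0.01, 0, 0, 0, 0.4], [0, 0, 0, 0, 0, 0, 0], [0, 0, 0, 0, 0, 0, 0], [0, 0, 0, 0, 0, 0, 0], [0, 0, 0, 0, 0, 0, 0]],
  ],
)

```text
time: 12.45
ee_pos: [0.5919, -0.1747, 0.089]
eef_rot: [0.007, 1.0, -0.0, 0.001]
ft_force: [1.3, 0.2, 3.3]
width: 0.015
grip_force: 23.6
```

```bash
python3 s.py
```

```text
12.45 [ 0.5919 -0.1747  0.089 ] yaw 3.127 F [1.2667 0.2397 3.3156] T [-0.075  -0.1942  0.1753] q7 1.3996796986636157 w 0.015023025568217293 23.623023708209985
```

Emit:
drive_tool(
  moves=[
    [[0, 0, 0.0005, 0, 0, 0.12, 0], [0, 0, 0.0005, 0, 0, 0.12, 0], [0, 0, 0.0005, 0, 0, 0.12, 0], [0, 0, 0.0005, 0, 0, 0.12, 0], [0, 0, 0.0005, 0, 0, 0.12, 0]],
  ],
)

```text
time: 12.95
ee_pos: [0.5919, -0.1758, 0.0866]
eef_rot: [0.305, 0.952, -0.001, 0.001]
ft_force: [0.3, -3.3, 5.6]
width: 0.0149
grip_force: 23.9
```

```bash
python3 s.py
```

```text
12.95 [ 0.5919 -0.1758  0.0866] yaw 2.522 F [ 0.2941 -3.3065  5.5593] T [-0.6447 -0.084   0.1655] q7 0.8449589877286332 w 0.014910061661710149 23.861837804797688
```

Emit:
drive_tool(
  moves=[
    [[0, 0, 0.0005, 0, 0, 0.12, 0], [0, 0, 0.0005, 0, 0, 0.12, 0], [0, 0, 0.0005, 0, 0, 0.12, 0], [0, 0, 0.0005, 0, 0, 0.12, 0], [0, 0, 0.0005, 0, 0, 0.12, 0]],
  ],
)

```text
time: 13.45
ee_pos: [0.5913, -0.1766, 0.0841]
eef_rot: [0.573, 0.819, -0.001, 0.001]
ft_force: [-3.3, -4.7, 6.8]
width: 0.0151
grip_force: 24.2
```

```bash
python3 s.py
```

```text
13.45 [ 0.5913 -0.1766  0.0841] yaw 1.921 F [-3.3221 -4.6829  6.8021] T [-1.0383  0.6391  0.1589] q7 0.2918872969547085 w 0.015062566823630613 24.217394772458647
```

Emit:
drive_tool(
  moves=[
    [[0, 0, 0, 0, 0, 0, 0.45], [0, 0, 0, 0, 0, 0, 0.45], [0, 0, 0, 0, 0, 0, 0.45], [0, 0, -0.03, 0, 0, 0, 0.45], [0, 0, -0.025, 0, 0, 0, 0.45], [0.038, 0.007, 0, 0, 0, 0, 0.45], [0.039, 0.007, 0, 0, 0, 0, 0.45], [0.039, 0.007, 0, 0, 0, 0, 0.45], [0.038, 0.008, 0, 0, 0, 0, 0.45], [0, 0, 0, 0, 0, -0.14, 0.45]],
  ],
)

```text
time: 14.45
ee_pos: [0.5635, -0.0129, 0.1383]
eef_rot: [0.508, 0.862, 0.001, -0.0]
ft_force: [0.4, 0.2, 0.5]
width: 0.0391
grip_force: 0.0
```

Emit:
drive_tool(
  moves=[
    [[0, 0, 0, 0, 0, -0.14, 0.45], [0, 0, 0, 0, 0, -0.14, 0.45], [0, 0, 0, 0, 0, -0.055, 0.45], [0, 0, 0, 0, 0, 0, 0.45]],
  ],
)

```text
time: 14.85
ee_pos: [0.5643, -0.0199, 0.1375]
eef_rot: [0.36, 0.933, 0.0, -0.0]
ft_force: [0.3, 0.9, 0.4]
width: 0.0391
grip_force: 0.0
```

```bash
python3 s.py
```

```text
14.85 [ 0.5643 -0.0199  0.1375] yaw 2.405 F [0.303  0.8873 0.3552] T [ 0.0556 -0.1268 -0.0408] q7 0.525069059571241 w 0.039133672152651164 0.0
```

Emit:
drive_tool(
  moves=[
    [[-0.0015, -0.0005, 0.03, 0, 0, 0, 0.4], [0, 0, 0.02, 0, 0, 0, 0.4], [0, 0, 0.004, 0, 0, 0, 0.4], [0, 0, 0, 0, 0, 0, 0], [0, 0, 0, 0, 0, 0, 0], [0, 0, 0, 0, 0, 0, 0], [0, 0, 0, 0, 0, 0, 0]],
  ],
)

```text
time: 15.55
ee_pos: [0.5653, -0.0221, 0.0844]
eef_rot: [0.361, 0.932, -0.001, 0.0]
ft_force: [-3.8, -2.3, 5.2]
width: 0.0149
grip_force: 24.5
```

```bash
python3 s.py
```

```text
15.55 [ 0.5653 -0.0221  0.0844] yaw 2.402 F [-3.8438 -2.3007  5.243 ] T [-0.5763  0.6915 -0.0384] q7 0.48544770751223926 w 0.014901974773747193 24.527733301029002
```

Emit:
drive_tool(
  moves=[
    [[0, 0, 0.0005, 0, 0, 0.12, 0], [0, 0, 0.0005, 0, 0, 0.12, 0], [0, 0, 0.0005, 0, 0, 0.12, 0], [0, 0, 0.0005, 0, 0, 0.12, 0]],
  ],
)

```text
time: 15.95
ee_pos: [0.5649, -0.0224, 0.0825]
eef_rot: [0.575, 0.818, -0.001, 0.0]
ft_force: [-5.9, -3.8, 8.6]
width: 0.0148
grip_force: 25.1
```

```bash
python3 s.py
```

```text
15.95 [ 0.5649 -0.0224  0.0825] yaw 1.917 F [-5.8857 -3.8147  8.5743] T [-0.7715  1.481   0.2039] q7 0.0384841406396716 w 0.014839144907115189 25.06603218041164
```

Emit:
drive_tool(
  moves=[
    [[0, 0, 0.0005, 0, 0, 0.12, 0], [0, 0, 0.0005, 0, 0, 0.12, 0], [0, 0, 0.0005, 0, 0, 0.12, 0], [0, 0, 0.0005, 0, 0, 0.12, 0]],
  ],
)

```text
time: 16.35
ee_pos: [0.5644, -0.0225, 0.0805]
eef_rot: [0.753, 0.658, -0.001, 0.0]
ft_force: [-9.3, -3.3, 11.6]
width: 0.0148
grip_force: 25.2
```

```bash
python3 s.py
```

```text
16.35 [ 0.5644 -0.0225  0.0805] yaw 1.437 F [-9.3028 -3.2677 11.6388] T [-0.8368  2.1448  0.1414] q7 -0.4077423072416673 w 0.014840619623436583 25.230802258975018
```

Emit:
drive_tool(
  moves=[
    [[0, 0, -0.001, 0, 0, 0, 0.45], [0, 0, 0, 0, 0, 0, 0.45], [0, 0, 0, 0, 0, 0, 0.45], [0, 0, -0.03, 0, 0, 0, 0.45], [0, 0, -0.027, 0, 0, 0, 0.45], [-0.037, 0.012, 0, 0, 0, 0, 0.45], [-0.037, 0.012, 0, 0, 0, 0, 0.45], [-0.037, 0.012, 0, 0, 0, 0, 0.45], [-0.037, 0.012, 0, 0, 0, 0, 0.45], [0, 0, 0, 0, 0, -0.14, 0.45]],
  ],
)

```text
time: 17.35
ee_pos: [0.5938, -0.1816, 0.137]
eef_rot: [0.705, 0.709, -0.001, 0.001]
ft_force: [-0.4, 0.2, -0.3]
width: 0.0389
grip_force: 0.0
```

Emit:
drive_tool(
  moves=[
    [[0, 0, 0, 0, 0, -0.14, 0.45], [0, 0, 0, 0, 0, -0.14, 0.45], [0, 0, 0, 0, 0, -0.064, 0.45], [0, 0, 0, 0, 0, 0, 0.45]],
  ],
)

```text
time: 17.75
ee_pos: [0.594, -0.1744, 0.1375]
eef_rot: [0.57, 0.821, 0.0, 0.0]
ft_force: [0.4, -0.2, -0.3]
width: 0.0392
grip_force: 0.0
```

```bash
python3 s.py
```

```text
17.75 [ 0.594  -0.1744  0.1375] yaw 1.928 F [ 0.4373 -0.1512 -0.3173] T [-0.014  -0.1011  0.0176] q7 0.3321033953540102 w 0.03918234705784154 0.0
```

Emit:
drive_tool(
  moves=[
    [[0, -0.003, 0.03, 0, 0, 0, 0.4], [0, 0, 0.02, 0, 0, 0, 0.4], [0, 0, 0.004, 0, 0, 0, 0.4], [0, 0, 0, 0, 0, 0, 0], [0, 0, 0, 0, 0, 0, 0], [0, 0, 0, 0, 0, 0, 0], [0, 0, 0, 0, 0, 0, 0]],
  ],
)

```text
time: 18.45
ee_pos: [0.591, -0.1759, 0.0846]
eef_rot: [0.571, 0.821, -0.0, 0.0]
ft_force: [-4.2, -1.5, 4.8]
width: 0.0144
grip_force: 24.4
```

```bash
python3 s.py
```

```text
18.45 [ 0.591  -0.1759  0.0846] yaw 1.926 F [-4.1579 -1.5257  4.8319] T [-0.1326  0.9281  0.1601] q7 0.3063049736563007 w 0.014411700991385397 24.406393682729686
```

Emit:
drive_tool(
  moves=[
    [[0, 0, 0.0005, 0, 0, 0.12, 0], [0, 0, 0.0005, 0, 0, 0.12, 0], [0, 0, 0.0005, 0, 0, 0.12, 0], [0, 0, 0, 0, 0, 0, 0]],
  ],
)

```text
time: 18.85
ee_pos: [0.5907, -0.1761, 0.0831]
eef_rot: [0.71, 0.704, -0.001, 0.0]
ft_force: [-5.0, -1.0, 5.9]
width: 0.0143
grip_force: 24.4
```

```bash
python3 s.py
```

```text
18.85 [ 0.5907 -0.1761  0.0831] yaw 1.562 F [-5.0406 -1.0272  5.8556] T [-0.1174  1.0655  0.1103] q7 -0.03134959060033864 w 0.014309686423680489 24.43745423190279
```

Emit:
drive_tool(
  moves=[
    [[0, 0, 0.0005, 0, 0, 0.12, 0], [0, 0, 0.0005, 0, 0, 0.12, 0]],
  ],
)

```text
time: 19.05
ee_pos: [0.5906, -0.1762, 0.0821]
eef_rot: [0.79, 0.614, -0.001, 0.0]
ft_force: [-6.6, -1.9, 7.2]
width: 0.0142
grip_force: 24.6
```

```bash
python3 s.py
```

```text
19.05 [ 0.5906 -0.1762  0.0821] yaw 1.322 F [-6.5591 -1.8771  7.1909] T [-0.0824  1.3967  0.1882] q7 -0.2546450050445023 w 0.014228052255572997 24.551439627539366
```

Emit:
drive_tool(
  moves=[
    [[0, 0, 0.0004, 0, 0, 0.1, 0]],
  ],
)

```text
time: 19.15
ee_pos: [0.5906, -0.1762, 0.0817]
eef_rot: [0.819, 0.573, -0.001, 0.0]
ft_force: [-6.5, -0.6, 7.3]
width: 0.0136
grip_force: 24.6
```

```bash
python3 s.py
```

```text
19.15 [ 0.5906 -0.1762  0.0817] yaw 1.221 F [-6.4844 -0.5916  7.2689] T [-0.0573  1.4733  0.1575] q7 -0.3478779702792706 w 0.013591791402440241 24.622795401646727
```

Emit:
drive_tool(
  moves=[
    [[0, 0, 0.0004, 0, 0, 0.1, 0]],
  ],
)

```text
time: 19.25
ee_pos: [0.5905, -0.1763, 0.0813]
eef_rot: [0.847, 0.532, -0.001, 0.0]
ft_force: [-6.6, -1.8, 6.3]
width: 0.014
grip_force: 24.8
```

```bash
python3 s.py
```

```text
19.25 [ 0.5905 -0.1763  0.0813] yaw 1.122 F [-6.6328 -1.7579  6.2854] T [-0.1294  1.5148  0.1193] q7 -0.4403811169790468 w 0.013996758636415155 24.77129630350646
```

Emit:
drive_tool(
  moves=[
    [[0, 0, 0.0004, 0, 0, 0.1, 0]],
  ],
)

```text
time: 19.35
ee_pos: [0.5905, -0.1762, 0.0809]
eef_rot: [0.872, 0.489, -0.001, 0.0]
ft_force: [-7.2, -2.1, 7.4]
width: 0.0143
grip_force: 24.8
```

```bash
python3 s.py
```

```text
19.35 [ 0.5905 -0.1762  0.0809] yaw 1.022 F [-7.2042 -2.0948  7.3981] T [-0.0093  1.6366  0.1951] q7 -0.5334642503606167 w 0.01430640143152762 24.795530199471614
```

Emit:
drive_tool(
  moves=[
    [[0, 0, 0.0004, 0, 0, 0.1, 0]],
  ],
)

```text
time: 19.45
ee_pos: [0.5904, -0.1763, 0.0805]
eef_rot: [0.896, 0.445, -0.001, 0.0]
ft_force: [-6.6, -1.8, 7.1]
width: 0.0138
grip_force: 25.0
```

```bash
python3 s.py
```

```text
19.45 [ 0.5904 -0.1763  0.0805] yaw 0.922 F [-6.6112 -1.7709  7.1435] T [0.0814 1.6591 0.1604] q7 -0.6267437283722715 w 0.01384579012483042 24.973526639626016
```

Emit:
drive_tool(
  moves=[
    [[0, 0, 0.0004, 0, 0, 0.1, 0]],
  ],
)

```text
time: 19.55
ee_pos: [0.5904, -0.1762, 0.0801]
eef_rot: [0.917, 0.399, -0.001, 0.0]
ft_force: [-7.6, -0.5, 8.0]
width: 0.0144
grip_force: 25.1
```

```bash
python3 s.py
```

```text
19.55 [ 0.5904 -0.1762  0.0801] yaw 0.822 F [-7.5506 -0.5014  7.9996] T [0.0806 1.6403 0.2144] q7 -0.7200957170205957 w 0.014369901398549316 25.055222836574558
```

Emit:
drive_tool(
  moves=[
    [[0, 0, 0.0004, 0, 0, 0.1, 0]],
  ],
)

```text
time: 19.65
ee_pos: [0.5903, -0.1763, 0.0797]
eef_rot: [0.936, 0.353, -0.001, 0.0]
ft_force: [-8.7, -1.4, 8.2]
width: 0.0146
grip_force: 25.3
```

```bash
python3 s.py
```

```text
19.65 [ 0.5903 -0.1763  0.0797] yaw 0.722 F [-8.684  -1.3568  8.1692] T [0.1284 1.7129 0.144 ] q7 -0.8134488524901264 w 0.014621912173189547 25.25003390799668
```

Emit:
drive_tool(
  moves=[
    [[0, 0, 0.0004, 0, 0, 0.1, 0]],
  ],
)

```text
time: 19.75
ee_pos: [0.5903, -0.1762, 0.0793]
eef_rot: [0.952, 0.306, -0.001, 0.0]
ft_force: [-8.2, -1.3, 8.2]
width: 0.0145
grip_force: 25.4
```

```bash
python3 s.py
```

```text
19.75 [ 0.5903 -0.1762  0.0793] yaw 0.622 F [-8.1985 -1.3243  8.152 ] T [0.1964 1.8216 0.1796] q7 -0.9068670978752406 w 0.014496303775003761 25.414985596951425
```

Emit:
drive_tool(
  moves=[
    [[0, 0, -0.001, 0, 0, 0, 0.45], [0, 0, 0, 0, 0, 0, 0.45], [0, 0, 0, 0, 0, 0, 0.45], [0, 0, -0.03, 0, 0, 0, 0.45], [0, 0, -0.028, 0, 0, 0, 0.45], [0.017, -0.035, 0, 0, 0, 0, 0.45], [0.017, -0.035, 0, 0, 0, 0, 0.45], [0.017, -0.035, 0, 0, 0, 0, 0.45], [0.017, -0.035, 0, 0, 0, 0, 0.45], [0, 0, 0, 0, 0, -0.14, 0.45]],
  ],
)

```text
time: 20.75
ee_pos: [0.5634, -0.0152, 0.1379]
eef_rot: [0.926, 0.378, 0.001, -0.001]
ft_force: [-0.2, -0.8, -0.4]
width: 0.0391
grip_force: 0.0
```

Emit:
drive_tool(
  moves=[
    [[0, 0, 0, 0, 0, -0.14, 0.45], [0, 0, 0, 0, 0, -0.14, 0.45], [0, 0, 0, 0, 0, -0.14, 0.45], [0, 0, 0, 0, 0, -0.14, 0.45], [0, 0, 0, 0, 0, -0.115, 0.45], [0, 0, 0, 0, 0, 0, 0.45]],
  ],
)

```text
time: 21.35
ee_pos: [0.5641, -0.0222, 0.1373]
eef_rot: [0.75, 0.661, 0.0, -0.0]
ft_force: [-0.2, 0.8, -0.1]
width: 0.0394
grip_force: 0.0
```

```bash
python3 s.py
```

```text
21.35 [ 0.5641 -0.0222  0.1373] yaw 1.444 F [-0.19    0.8403 -0.1318] T [-0.0038 -0.1201 -0.0549] q7 -0.34937508431061454 w 0.0393586367210828 0.0
```

Emit:
drive_tool(
  moves=[
    [[0.0, 0.001, 0.03, 0, 0, 0, 0.4], [0, 0, 0.02, 0, 0, 0, 0.4], [0, 0, 0.0065, 0, 0, 0, 0.4], [0, 0, 0, 0, 0, 0, 0], [0, 0, 0, 0, 0, 0, 0], [0, 0, 0, 0, 0, 0, 0], [0, 0, 0.0005, 0, 0, 0.12, 0]],
  ],
)

```text
time: 22.05
ee_pos: [0.5643, -0.0222, 0.0812]
eef_rot: [0.79, 0.614, -0.001, -0.0]
ft_force: [-7.3, 0.8, 5.9]
width: 0.0147
grip_force: 24.6
```

Emit:
drive_tool(
  moves=[
    [[0, 0, 0.0004, 0, 0, 0.1, 0]],
  ],
)

```text
time: 22.15
ee_pos: [0.5642, -0.0222, 0.0808]
eef_rot: [0.82, 0.572, -0.001, -0.0]
ft_force: [-7.6, -0.0, 5.4]
width: 0.015
grip_force: 24.6
```

```bash
python3 s.py
```

```text
22.15 [ 0.5642 -0.0222  0.0808] yaw 1.217 F [-7.6156 -0.0115  5.4102] T [0.1414 1.7291 0.1774] q7 -0.5990649882026904 w 0.014992536894747917 24.57725597290846
```

Emit:
drive_tool(
  moves=[
    [[0, 0, 0.0004, 0, 0, 0.1, 0]],
  ],
)

```text
time: 22.25
ee_pos: [0.5641, -0.0222, 0.0803]
eef_rot: [0.848, 0.53, -0.001, -0.0]
ft_force: [-8.0, 0.9, 6.8]
width: 0.0153
grip_force: 24.6
```

```bash
python3 s.py
```

```text
22.25 [ 0.5641 -0.0222  0.0803] yaw 1.118 F [-8.0149  0.9363  6.7568] T [0.1457 1.7449 0.1662] q7 -0.6925753119953358 w 0.015270916517421683 24.58465960669855
```

Emit:
drive_tool(
  moves=[
    [[0, 0, 0.0004, 0, 0, 0.1, 0]],
  ],
)

```text
time: 22.35
ee_pos: [0.5641, -0.0222, 0.08]
eef_rot: [0.873, 0.487, -0.001, -0.0]
ft_force: [-8.2, -0.6, 7.0]
width: 0.0147
grip_force: 24.6
```

```bash
python3 s.py
```

```text
22.35 [ 0.5641 -0.0222  0.08  ] yaw 1.018 F [-8.2228 -0.5706  7.0426] T [0.139  1.7777 0.1526] q7 -0.7866010555621382 w 0.014662079017321165 24.58924500780995
```

Emit:
drive_tool(
  moves=[
    [[0, 0, 0.0004, 0, 0, 0.1, 0]],
  ],
)

```text
time: 22.45
ee_pos: [0.564, -0.0221, 0.0796]
eef_rot: [0.897, 0.443, -0.001, -0.0]
ft_force: [-7.8, -0.7, 7.2]
width: 0.0149
grip_force: 24.6
```

```bash
python3 s.py
```

```text
22.45 [ 0.564  -0.0221  0.0796] yaw 0.918 F [-7.8431 -0.6661  7.1654] T [0.1458 1.8909 0.1658] q7 -0.8807548944691186 w 0.014948943273171558 24.59840533003444
```

Emit:
drive_tool(
  moves=[
    [[0, 0, 0.0004, 0, 0, 0.1, 0]],
  ],
)

```text
time: 22.55
ee_pos: [0.564, -0.0221, 0.0791]
eef_rot: [0.918, 0.398, -0.001, -0.0]
ft_force: [-9.0, 0.7, 7.6]
width: 0.0146
grip_force: 24.6
```

```bash
python3 s.py
```

```text
22.55 [ 0.564  -0.0221  0.0791] yaw 0.818 F [-9.0306  0.7176  7.6207] T [0.1233 1.9437 0.1758] q7 -0.974981266281568 w 0.01464811825349942 24.60574336560967
```

Emit:
drive_tool(
  moves=[
    [[0, 0, 0.0004, 0, 0, 0.1, 0]],
  ],
)

```text
time: 22.65
ee_pos: [0.5639, -0.022, 0.0788]
eef_rot: [0.936, 0.351, -0.001, -0.0]
ft_force: [-8.7, 1.2, 7.2]
width: 0.0149
grip_force: 24.6
```

```bash
python3 s.py
```

```text
22.65 [ 0.5639 -0.022   0.0788] yaw 0.718 F [-8.6677  1.1993  7.1698] T [0.1894 2.0287 0.1364] q7 -1.0693137353890407 w 0.014931358330209102 24.6133484460006
```

Emit:
drive_tool(
  moves=[
    [[0, 0, 0.0004, 0, 0, 0.1, 0]],
  ],
)

```text
time: 22.75
ee_pos: [0.5639, -0.022, 0.0783]
eef_rot: [0.953, 0.304, -0.001, -0.0]
ft_force: [-8.7, 0.9, 8.1]
width: 0.0149
grip_force: 24.7
```

```bash
python3 s.py
```

```text
22.75 [ 0.5639 -0.022   0.0783] yaw 0.618 F [-8.6725  0.9373  8.0821] T [0.2258 2.1292 0.2055] q7 -1.163717399128582 w 0.01490828086895236 24.682841528920108
```

Emit:
drive_tool(
  moves=[
    [[0, 0, 0.0004, 0, 0, 0.1, 0]],
  ],
)

```text
time: 22.85
ee_pos: [0.5638, -0.0219, 0.078]
eef_rot: [0.967, 0.256, -0.001, -0.0]
ft_force: [-10.1, 1.3, 8.6]
width: 0.015
grip_force: 24.8
```

```bash
python3 s.py
```

```text
22.85 [ 0.5638 -0.0219  0.078 ] yaw 0.518 F [-10.0815   1.2598   8.6158] T [0.3069 2.1938 0.179 ] q7 -1.2581946685680276 w 0.015027721662691094 24.760504531441256
```

Emit:
drive_tool(
  moves=[
    [[0, 0, 0.0004, 0, 0, 0.1, 0]],
  ],
)

```text
time: 22.95
ee_pos: [0.5638, -0.0219, 0.0776]
eef_rot: [0.978, 0.207, -0.001, -0.0]
ft_force: [-9.8, 1.6, 8.8]
width: 0.0151
grip_force: 24.8
```

```bash
python3 s.py
```

```text
22.95 [ 0.5638 -0.0219  0.0776] yaw 0.418 F [-9.8239  1.5761  8.7575] T [0.3281 2.2649 0.2759] q7 -1.3527724060461508 w 0.015070696888787092 24.840246749736252
```

Emit:
drive_tool(
  moves=[
    [[0, 0, 0.0002, 0, 0, 0.06, 0]],
  ],
)

```text
time: 23.05
ee_pos: [0.5638, -0.0218, 0.0774]
eef_rot: [0.984, 0.178, -0.001, -0.0]
ft_force: [-10.0, 1.3, 7.7]
width: 0.0148
grip_force: 24.9
```

```bash
python3 s.py
```

```text
23.05 [ 0.5638 -0.0218  0.0774] yaw 0.358 F [-10.0198   1.2987   7.7285] T [0.3024 2.2207 0.2177] q7 -1.4093003023435362 w 0.014842274912425046 24.864990781861707
```

Emit:
drive_tool(
  moves=[
    [[0, 0, 0.0002, 0, 0, 0.06, 0]],
  ],
)

```text
time: 23.15
ee_pos: [0.5638, -0.0218, 0.0771]
eef_rot: [0.989, 0.149, -0.001, -0.0]
ft_force: [-9.6, 1.5, 7.8]
width: 0.0151
grip_force: 24.9
```

```bash
python3 s.py
```

```text
23.15 [ 0.5638 -0.0218  0.0771] yaw 0.3 F [-9.5753  1.5061  7.8288] T [0.3079 2.17   0.2251] q7 -1.4648277019108866 w 0.015054742151215316 24.91121696486516
```

Emit:
drive_tool(
  moves=[
    [[0, 0, 0.0002, 0, 0, 0.06, 0]],
  ],
)

```text
time: 23.25
ee_pos: [0.5638, -0.0217, 0.0769]
eef_rot: [0.993, 0.12, -0.001, -0.0]
ft_force: [-10.2, 2.2, 7.3]
width: 0.0151
grip_force: 25.0
```

```bash
python3 s.py
```

```text
23.25 [ 0.5638 -0.0217  0.0769] yaw 0.24 F [-10.1974   2.2355   7.3432] T [0.4328 2.1595 0.2827] q7 -1.521550918621978 w 0.015142353345690694 24.95824120949692
```

Emit:
drive_tool(
  moves=[
    [[0, 0, -0.001, 0, 0, 0, 0.45], [0, 0, 0, 0, 0, 0, 0.45], [0, 0, 0, 0, 0, 0, 0.45], [0, 0, -0.03, 0, 0, 0, 0.45], [0, 0, -0.03, 0, 0, 0, 0.45], [-0.003, 0.039, 0, 0, 0, 0, 0.45], [-0.003, 0.039, 0, 0, 0, 0, 0.45], [-0.003, 0.039, 0, 0, 0, 0, 0.45], [-0.003, 0.039, 0, 0, 0, 0, 0.45], [0, 0, 0, 0, 0, -0.14, 0.45]],
  ],
)

```text
time: 24.25
ee_pos: [0.5904, -0.1843, 0.1369]
eef_rot: [0.983, 0.186, -0.0, 0.002]
ft_force: [0.1, 0.0, -0.6]
width: 0.0396
grip_force: 0.0
```

Emit:
drive_tool(
  moves=[
    [[0, 0, 0, 0, 0, -0.14, 0.45], [0, 0, 0, 0, 0, -0.1, 0.45], [0, 0, 0, 0, 0, 0, 0.45]],
  ],
)

```text
time: 24.55
ee_pos: [0.5909, -0.177, 0.1372]
eef_rot: [0.952, 0.307, 0.0, 0.0]
ft_force: [1.1, 0.1, -0.5]
width: 0.0392
grip_force: 0.0
```

```bash
python3 s.py
```

```text
24.55 [ 0.5909 -0.177   0.1372] yaw 0.623 F [ 1.1236  0.1236 -0.5266] T [-0.0165  0.0141 -0.0075] q7 -0.8708226334114113 w 0.039199103248933644 0.0
```

Emit:
drive_tool(
  moves=[
    [[-0.0005, -0.0005, 0.03, 0, 0, 0, 0.4], [0, 0, 0.02, 0, 0, 0, 0.4], [0, 0, 0.0075, 0, 0, 0, 0.4], [0, 0, 0, 0, 0, 0, 0], [0, 0, 0, 0, 0, 0, 0], [0, 0, 0, 0, 0, 0, 0], [0, 0, 0.0002, 0, 0, 0.06, 0]],
  ],
)

```text
time: 25.25
ee_pos: [0.5901, -0.1759, 0.0806]
eef_rot: [0.961, 0.277, 0.0, -0.0]
ft_force: [-4.2, 3.4, 2.4]
width: 0.0139
grip_force: 24.6
```

```bash
python3 s.py
```

```text
25.25 [ 0.5901 -0.1759  0.0806] yaw 0.562 F [-4.2245  3.3707  2.4423] T [0.8689 0.8818 0.2355] q7 -0.9504483093116736 w 0.01392356917864633 24.573376041553274
```

Emit:
drive_tool(
  moves=[
    [[0, 0, 0.0002, 0, 0, 0.06, 0]],
  ],
)

```text
time: 25.35
ee_pos: [0.5901, -0.1759, 0.0804]
eef_rot: [0.969, 0.247, 0.0, -0.0]
ft_force: [-4.6, 2.2, 3.6]
width: 0.014
grip_force: 24.6
```

```bash
python3 s.py
```

```text
25.35 [ 0.5901 -0.1759  0.0804] yaw 0.5 F [-4.5685  2.2145  3.625 ] T [0.5837 0.9045 0.2706] q7 -1.008422294065547 w 0.013980463278116804 24.594191049827714
```

Emit:
drive_tool(
  moves=[
    [[0, 0, 0.0002, 0, 0, 0.06, 0]],
  ],
)

```text
time: 25.45
ee_pos: [0.59, -0.1759, 0.0802]
eef_rot: [0.976, 0.218, 0.0, -0.0]
ft_force: [-4.7, 2.5, 4.5]
width: 0.0142
grip_force: 24.6
```

```bash
python3 s.py
```

```text
25.45 [ 0.59   -0.1759  0.0802] yaw 0.44 F [-4.7085  2.4707  4.4673] T [0.5954 0.8854 0.2914] q7 -1.0647011532125987 w 0.01420024279773934 24.62347691201103
```

Emit:
drive_tool(
  moves=[
    [[0, 0, 0.0002, 0, 0, 0.06, 0]],
  ],
)

```text
time: 25.55
ee_pos: [0.59, -0.1759, 0.08]
eef_rot: [0.982, 0.189, 0.0, -0.0]
ft_force: [-4.1, 1.9, 3.3]
width: 0.0143
grip_force: 24.7
```

```bash
python3 s.py
```

```text
25.55 [ 0.59   -0.1759  0.08  ] yaw 0.38 F [-4.0893  1.9256  3.3176] T [0.6233 0.8744 0.2732] q7 -1.120893962497146 w 0.014336846978420904 24.656364462448437
```

Emit:
drive_tool(
  moves=[
    [[0, 0, -0.0002, 0, 0, -0.06, 0]],
  ],
)

```text
time: 25.65
ee_pos: [0.5903, -0.1758, 0.0801]
eef_rot: [0.976, 0.218, 0.0, -0.0]
ft_force: [-2.6, 2.5, 2.3]
width: 0.014
grip_force: 25.1
```

```bash
python3 s.py
```

```text
25.65 [ 0.5903 -0.1758  0.0801] yaw 0.44 F [-2.638   2.4985  2.3113] T [ 0.4865  0.6484 -0.1742] q7 -1.064348910642689 w 0.014045363444462862 25.100782575609628
```

Emit:
drive_tool(
  moves=[
    [[0, 0, -0.0002, 0, 0, -0.06, 0]],
  ],
)

```text
time: 25.75
ee_pos: [0.5903, -0.1758, 0.0803]
eef_rot: [0.968, 0.249, 0.0, -0.0]
ft_force: [-3.0, 2.7, 2.8]
width: 0.0137
grip_force: 25.1
```

```bash
python3 s.py
```

```text
25.75 [ 0.5903 -0.1758  0.0803] yaw 0.504 F [-2.9719  2.6989  2.7515] T [ 0.569   0.4972 -0.1482] q7 -1.0044959885259082 w 0.013669791691282882 25.101268757425714
```

Emit:
drive_tool(
  moves=[
    [[0, 0, 0.0002, 0, 0, 0.04, 0]],
  ],
)

```text
time: 25.85
ee_pos: [0.5903, -0.1758, 0.0802]
eef_rot: [0.973, 0.23, 0.0, -0.0]
ft_force: [-3.2, 2.4, 4.2]
width: 0.0138
grip_force: 25.1
```

```bash
python3 s.py
```

```text
25.85 [ 0.5903 -0.1758  0.0802] yaw 0.464 F [-3.1622  2.3795  4.2355] T [0.5961 0.6797 0.2603] q7 -1.0419206209069063 w 0.013783455488018584 25.104282420070376
```

Emit:
drive_tool(
  moves=[
    [[0, 0, 0.0001, 0, 0, 0.02, 0]],
  ],
)

```text
time: 25.95
ee_pos: [0.5903, -0.1758, 0.0801]
eef_rot: [0.976, 0.219, 0.0, -0.0]
ft_force: [-4.4, 2.9, 7.5]
width: 0.0143
grip_force: 25.1
```

```bash
python3 s.py
```

```text
25.95 [ 0.5903 -0.1758  0.0801] yaw 0.441 F [-4.3872  2.921   7.4592] T [0.8359 0.953  0.276 ] q7 -1.0637845154890049 w 0.014301245884365698 25.109776171302656
```

Emit:
drive_tool(
  moves=[
    [[0, 0, -0.0005, 0, 0, 0, 0.45], [0, 0, 0, 0, 0, 0, 0.45], [0, 0, 0, 0, 0, 0, 0.45], [0, 0, -0.03, 0, 0, 0, 0.45], [0, 0, -0.03, 0, 0, 0, 0.45], [0.011, -0.038, 0, 0, 0, 0, 0.45], [0.011, -0.038, 0, 0, 0, 0, 0.45], [0.01, -0.038, 0, 0, 0, 0, 0.45], [0.01, -0.037, 0, 0, 0, 0, 0.45], [0, 0, 0, 0, 0, 0.1, 0.45]],
  ],
)

```text
time: 26.95
ee_pos: [0.5628, -0.0156, 0.1399]
eef_rot: [0.985, 0.174, 0.001, -0.001]
ft_force: [1.2, 0.5, -0.3]
width: 0.0394
grip_force: 0.0
```

Emit:
drive_tool(
  moves=[
    [[0, 0, 0, 0, 0, 0.1, 0.45], [0, 0, 0, 0, 0, 0, 0.45], [0, 0, 0, 0, 0, 0, 0.45]],
  ],
)

```text
time: 27.25
ee_pos: [0.5635, -0.0224, 0.1394]
eef_rot: [0.993, 0.122, 0.0, 0.0]
ft_force: [-0.6, 0.7, -0.6]
width: 0.0393
grip_force: 0.0
```

```bash
python3 s.py
```

```text
27.25 [ 0.5635 -0.0224  0.1394] yaw 0.244 F [-0.55    0.7174 -0.6145] T [ 0.0138 -0.0082 -0.0368] q7 -1.485389495303995 w 0.03933084953888588 0.0
```

Emit:
drive_tool(
  moves=[
    [[0.0005, -0.0005, 0.03, 0, 0, 0, 0.4], [0, 0, 0.025, 0, 0, 0, 0.4], [0, 0, 0.0065, 0, 0, 0, 0.4], [0, 0, 0, 0, 0, 0, 0], [0, 0, 0, 0, 0, 0, 0], [0, 0, 0, 0, 0, 0, 0], [0, 0, -0.0002, 0, 0, -0.06, 0]],
  ],
)

```text
time: 27.95
ee_pos: [0.5645, -0.0214, 0.0792]
eef_rot: [0.989, 0.151, 0.001, 0.0]
ft_force: [0.0, -0.5, -0.7]
width: 0.0138
grip_force: 25.0
```

```bash
python3 s.py
```

```text
27.95 [ 0.5645 -0.0214  0.0792] yaw 0.303 F [ 0.0443 -0.4687 -0.6509] T [-0.0603  0.0801  0.0882] q7 -1.461444204536943 w 0.013839945019913771 25.01511013309937
```

Emit:
drive_tool(
  moves=[
    [[0, 0, -0.0002, 0, 0, -0.05, 0]],
  ],
)

```text
time: 28.05
ee_pos: [0.5643, -0.0214, 0.0793]
eef_rot: [0.984, 0.176, 0.001, 0.0]
ft_force: [0.5, -0.1, -1.2]
width: 0.0135
grip_force: 25.2
```

```bash
python3 s.py
```

```text
28.05 [ 0.5643 -0.0214  0.0793] yaw 0.354 F [ 0.47   -0.1206 -1.2088] T [ 0.1527  0.0205 -0.0841] q7 -1.412358667143937 w 0.01352627957112493 25.21409028903463
```

Emit:
drive_tool(
  moves=[
    [[0, 0, -0.0002, 0, 0, -0.05, 0]],
  ],
)

```text
time: 28.15
ee_pos: [0.5643, -0.0214, 0.0795]
eef_rot: [0.98, 0.201, 0.001, 0.0]
ft_force: [-0.3, -0.4, -0.2]
width: 0.0139
grip_force: 25.2
```

```bash
python3 s.py
```

```text
28.15 [ 0.5643 -0.0214  0.0795] yaw 0.404 F [-0.2687 -0.4306 -0.1538] T [ 0.1386 -0.0094 -0.1693] q7 -1.3651976270348505 w 0.01385173876188416 25.21441261731752
```

Emit:
drive_tool(
  moves=[
    [[0, 0, 0.0002, 0, 0, 0.03, 0]],
  ],
)

```text
time: 28.25
ee_pos: [0.5644, -0.0214, 0.0794]
eef_rot: [0.983, 0.185, 0.001, 0.0]
ft_force: [-0.7, 1.1, 3.9]
width: 0.0139
grip_force: 25.1
```

```bash
python3 s.py
```

```text
28.25 [ 0.5644 -0.0214  0.0794] yaw 0.372 F [-0.6908  1.1447  3.9002] T [0.081  0.4583 0.2012] q7 -1.3956811996826095 w 0.013913953338436402 25.12643829669514
```

Emit:
drive_tool(
  moves=[
    [[0, 0, 0.0001, 0, 0, 0.02, 0]],
  ],
)

```text
time: 28.35
ee_pos: [0.5644, -0.0214, 0.0793]
eef_rot: [0.985, 0.173, 0.001, 0.0]
ft_force: [-1.4, 0.2, 6.3]
width: 0.014
grip_force: 25.1
```

```bash
python3 s.py
```

```text
28.35 [ 0.5644 -0.0214  0.0793] yaw 0.348 F [-1.4355  0.1615  6.2562] T [0.0898 0.5285 0.2748] q7 -1.4182560698133129 w 0.01397257322944874 25.139178908920925
```

Emit:
drive_tool(
  moves=[
    [[0, 0, 0.0001, 0, 0, 0.02, 0]],
  ],
)

```text
time: 28.45
ee_pos: [0.5644, -0.0214, 0.0792]
eef_rot: [0.987, 0.164, 0.001, 0.0]
ft_force: [-3.0, -0.0, 7.6]
width: 0.0137
grip_force: 25.1
```

```bash
python3 s.py
```

```text
28.45 [ 0.5644 -0.0214  0.0792] yaw 0.329 F [-2.9507 -0.0194  7.597 ] T [0.0494 0.5139 0.2507] q7 -1.437073016649351 w 0.013674434844543039 25.14085761840091
```

Both screws read about 22–25 N, within the snug range, so I let go, lift clear and take a last look.

Emit:
drive_tool(
  moves=[
    [[0, 0, -0.0008, 0, 0, 0, 0.45], [0, 0, 0, 0, 0, 0, 0.45], [0, 0, 0, 0, 0, 0, 0.45], [0, 0, -0.03, 0, 0, 0, 0.45], [0, 0, -0.04, 0, 0, 0, 0.45], [0, 0, -0.04, 0, 0, 0, 0.45], [-0.03, 0.03, -0.03, 0, 0, 0, 0.45], [-0.03, 0.03, 0, 0, 0, 0, 0.45], [0, 0, 0, 0, 0, 0, 0.45], [0, 0, 0, 0, 0, 0, 0.45]],
  ],
)

```text
time: 29.45
ee_pos: [0.5269, -0.0973, 0.2177]
eef_rot: [0.986, 0.164, 0.0, 0.0]
ft_force: [0.3, -0.2, -0.3]
width: 0.0389
grip_force: 0.0
```

```bash
python3 look.py w3.png knob_l_grip knob_r_grip bar_mid bracket clamp
```

```text
29.45 [ 0.5269 -0.0973  0.2177] [0.9865 0.1638 0.     0.0002] [ 0.3205 -0.2143 -0.3056] [ 0.0549 -0.0039  0.0184] [ 0.5291  0.173  -0.4804  1.6836  0.0829  1.305  -1.2087]
knob_l_grip [210. 138.] 0.84 [ 0.5666 -0.0237]
knob_r_grip [375. 165.] 0.69 [ 0.5914 -0.1694]
knob_r_grip [423. 244.] 0.43 [ 0.537  -0.2431]
bar_mid [294. 148.] 0.57 [ 0.5797 -0.1003]
bar_mid [288. 146.] 0.45 [ 0.579  -0.0941]
bracket [290. 148.] 0.8 [ 0.5766 -0.099 ]
clamp [292. 145.] 0.92 [ 0.5792 -0.1005]
```

View pics/w3.png

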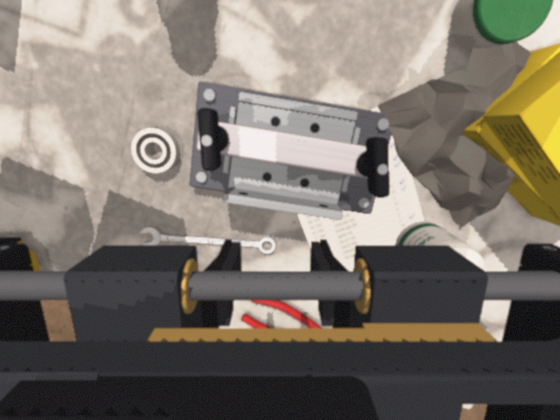

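The bracket is square and home against the stop, the bar is down, both knobs are as left at (209,140) and (376,168), and the bystanders have not moved. I am handing in.

```bash
python3 -c "
from bench import r;print(r.close_job())"
```

```text
the job is handed in; nothing more can be done
None
```

I pushed the bracket home against the stop and clamped it by turning the knobs alternately, keeping the bar's lean under about 1.8° by my reckoning. Both feet ended at about 25 N each (estimated from knob torque, good to about ±7 N), the robot is clear, the bystanders look unmoved, and I handed the job in at about 30 s without a verdict shown.

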